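# Ride-test a data logger on the egg turner, ballast end down

## Robot

A 6-joint arm with a two-finger parallel gripper is mounted at the origin on the work surface. World frame = base frame: x ahead of the robot, y to its left, z up, the work surface at z = 0. Lengths are in m, angles in degrees, forces in N, time in s.
With the tool pointing down it reaches from about 0.35 to 0.875 m from the base axis. Payload 4.2 kg.
Tool frame: the origin (TCP) lies on the front face of the gripper's body, between the roots of the fingers; the fingertips stand finger_overhang ahead of it and the grasp point (between the pads) lies 51 mm ahead of it (finger_overhang is the distance from the TCP to the fingertips, in m); z points along the fingers, y is the line along which they close (so a half turn about z gives the same grasp; the last joint's range is limited). The gripper opens to 87 mm and grips with 3 to 60 N. Pads are 19 mm wide; open, the fingers measure 117 mm over their backs; the gripper's body (75 mm by 190 mm) begins 51 mm behind the grasp point.
Start: joints at [86.379, 22.042, 0.453, 0, -68.411, -14.817], TCP at [0.198, 0.593, 0.292] pointing down, gripper open.
Joint ranges: [-179.83, 179.83], [-69.29, 118.12], [-61.27, 80.66], [-181.25, 117.63], [-171.15, -9.14], [-177.46, 177.46]. Speed limits (degrees/s): [159.86, 159.86, 180, 180, 180, 180].

## Interface

Orientations are given as a 3x3 rotation matrix whose columns are the frame's x, y, z axes.
In Python, from station import sense, capture, camera_model, finish_job, finger_overhang gives the robot as it stands. The module is installed in compiled form; this text tells all that it offers.
- The arm moves only by the tool jog_arm, never from a script. Its argument "rows" is a list that holds one entry, the list of rows, each a list of 4 numbers: the shift along the tool's x, y, z in m, then the turn about the tool's z in rad. A call has 1 to 20 rows; each row shifts and turns the commanded pose from where the row before left it, along the tool's axes as they then stand; what a row does not reach is not made up. A row lasts 1/8 s, in which the tool goes at most 62.5 mm and 10.7 degrees, less where a joint would pass 70% of its speed; a pose out of reach is approached as far as the arm can. A call is refused whole if a number of a shift passes 0.0625 or a number of a turn 0.188, either way. A call with a gripper value outside its range is refused whole. "claw" is the opening, from 0 (shut) to 1 (fully open), set as the call begins (left out, the last holds). The fingers move at their own pace and stop on an object; the grip force is fixed at half the most. Time passes only in rows, so rows that do not move let the fingers close. It gives the time, the measured TCP pose, the force, the opening and the grip force at its end, in the units of the state.
- sense(): the state, without advancing time (a new reading comes with each control period).
- capture(name): name is "side" or "top" or "wrist"; returns the picture (480x640x3 uint8, red, green, blue); there is no depth.
- camera_model(name): a dict with "fovy" (degrees; the focal length in pixels is half the picture's height over the tangent of half this angle, whatever the lens; pixels are square), "cx", "cy" (the principal point, pixels), "eye" and "rotation" of the camera in the world. Camera axes: x right, y down, z forward; pixel columns grow to the right and rows downward; lengths in m; the calibration is good to about 2 mm. A picture is of the moment at which its call begins: read the wrist's pose just before it. camera_model takes no time and is no camera call; for the wrist camera it gives the pose at the moment of the call.
- finish_job(): hands the job in; it is judged then, once.
The state is a dict: "time_s": time; "joints": joint angles; "joint_velocities": joint speeds; "effort": joint torques, N m; "tcp_pos": TCP position; "ee_rot": TCP orientation; "wrist_force": force on the tool from outside, world axes, zero at the start; "moment": the same for the moment, N m; "gripper_width": opening from 0.0 (shut) to 1.0 (fully open); "gripper_force": force on a finger pad.
Only numpy, scipy, OpenCV 4.12 (cv2) and the standard library are available. Lean on these libraries where they do the work, as an engineer would, in place of code of your own. Each camera call takes 0.05 s, during which the arm holds its last target. There are 200 camera calls.

## Task

Lift the aluminium data logger off its V-blocks with an off-centre grip to feel which end holds the lead ballast, and lay it back in the V-blocks. Then take it again and stand it upright, heavy end down, on the round rubber pad of the egg turner's tray, setting it down without dropping it. Turn the drive key clockwise to its stop (start), hold it there about a second while the tray tips, then let it spring back to run: the logger must still be standing on the pad, and everything else must be left where it lies.

Things in the scene. Friction and masses are not known exactly. Their poses are not given: they have to be found in the camera images.
- logger: data logger: twelve-sided aluminium barrel, 36 mm across flats, 140 mm long, flat ends, alike at both ends; about 0.36 kg. A lead ballast foot (about 0.245 kg) is sealed in one end: which one changes from start to start and is neither seen nor told by this frame. It balances about 30 mm from its middle, towards the heavy end. Origin mid-length on the axis, x along it. Starts level in the V-blocks.
- vblocks: two small steel V-blocks on a plate of 130 x 56 x 10 mm, fixed to the bench. Each block is 20 mm long, 30 mm wide (narrower than the logger), 35 mm either side of the plate's middle. Origin at the plate's underside centre, x along the V, z up. The lying logger's axis is 66 mm above the bench, along x; the V's flanks end 13 mm below that axis.
- turner: egg turner fixed to the bench: base plate 200 x 440 x 8 mm; bracket 83 mm high at its +y end; at its -y end a grey drive box 130 x 95 mm, 88 mm high, its middle at y = -210 mm, with the key on top and a motor can (56 mm diameter) standing out 55 mm on its +x side; the tilting tray between. Origin on the bench under the tray's middle, y along the tilt axle.
- tray_centre (a point): top centre of the round rubber pad (130 mm diameter) in the middle of the tray, 63 mm above the bench; the frame tilts with the tray, z square to it. Aluminium tray 210 x 290 mm (x, y), its lip 9 mm above the pad. When the tray tips, the logger stays standing if its heavy end is down and falls over if it is up.
- tray (a joint): tilt of the tray about its axle (rad): 0 level, held there by a spring (a push of more than about 0.3 N m on its far, +x, side tips it), up to 0.2875 (16.5 degrees) with its +x side down. The drive tips it as the key turns: tilt = 0.25 x key angle.
- key (a joint): angle of the key (rad): 0 at run, 1.15 at the stop (start), growing as it turns clockwise seen from above. A spring turns it back to 0 when it is let go; holding it at the stop takes about 0.3 N m.
- key_bow: black moulded head of the key, upright on the drive box: 34 mm wide along its own y, 9 mm thick along its own x, 22 mm tall, from 109 to 131 mm above the bench. Its frame turns with the key; origin on the vertical turning axis, 93 mm above the bench (27 mm under the middle of the head). The lock under it (34 mm diameter) reaches 97 mm above the bench.
- vise: small cast iron bench vise gripping a brass damper hinge, about 180 x 110 x 124 mm, fixed; bystander. Origin under its middle.
- screwdriver: red-handled steel screwdriver lying on the bench; bystander, leave alone.
- fan_hub: stubby aluminium fan hub, flange 60 mm diameter, 30 mm tall; bystander, leave alone. Origin under its centre.
- knob: black bakelite thermostat knob, 42 mm diameter, 19 mm tall; bystander, leave alone. Origin under its centre.
- coil_housing: copper heating coil housing, an open can of 76 mm diameter and 62 mm height with a terminal block; bystander, leave alone. Origin under its centre.
- spanner: steel open-end spanner lying on the bench; bystander, leave alone.
- bearing: steel ball bearing, 40 mm diameter, 12 mm tall, lying flat; bystander, leave alone. Origin under its centre.
Not all that is in view belongs to the job. There is more than one size of the logger; the job needs the largest.

How it is judged (in metres and radians):
On the way, in this order (a step that is already met when the one before it is completed fails the run):
1. the logger is lifted out of the V-blocks by a grip more than 10 mm off its middle (its middle at least 8 mm up) (z of logger in the frame of vblocks above 0.074 m and contact force between the fingers and logger above 1 N and (x of the grasp point in the frame of logger above 0.01 m or x of the grasp point in the frame of logger below -0.01 m)), for 0.1 s.
2. the logger lies in the V-blocks again and is let go (z of logger in the frame of vblocks between 0.06 and 0.069 m and angle between the x axis of logger and the x axis of vblocks, either way round below 0.08 rad and contact force between the fingers and logger below 0.05 N), for 0.2 s.
3. the logger stands upright on the rubber pad, let go and at rest, the tray level (z of logger in the frame of tray_centre between 0.064 and 0.075 m and angle between the x axis of logger and the z axis of tray_centre, either way round below 0.08 rad and horizontal distance between logger and tray_centre below 0.05 m and contact force between the fingers and logger below 0.05 N and linear speed of logger below 0.03 m/s and value of joint tray below 0.04 rad), for 0.3 s.
4. the fingers hold the key at start (within 0.2 rad of the stop) for half a second, the tray tipped and the logger still standing on it (value of joint key above 0.95 rad and value of joint tray above 0.22 rad and contact force between the fingers and key_bow above 0.5 N and angle between the x axis of logger and the z axis of tray_centre, either way round below 0.12 rad and z of logger in the frame of tray_centre between 0.062 and 0.077 m), for 0.5 s.
At the end, for the whole second after the job is handed in: The key is back at run (within 0.1 rad), the tray is level (within 0.03 rad), and the logger stands at rest on the rubber pad, square to the tray within 0.08 rad, its axis within 55 mm of the pad's centre (value of joint key below 0.1 rad and value of joint tray below 0.03 rad and z of logger in the frame of tray_centre between 0.064 and 0.075 m and angle between the x axis of logger and the z axis of tray_centre, either way round below 0.08 rad and horizontal distance between logger and tray_centre below 0.055 m and linear speed of logger below 0.03 m/s); the robot touches nothing.
It fails at once if the logger is dropped or falls over (faster than 0.5 m/s while not held) (contact force between the fingers and logger below 0.05 N and linear speed of logger above 0.5 m/s).
It fails at once if a bystander is moved by more than 30 mm (distance of any of screwdriver, fan_hub, knob, coil_housing, spanner, bearing from where it was at the start of the episode above 0.03 m).
It also fails if it takes over 64 s, if anything falls off the work surface, if the arm or the gripper's body presses on something with over 40 N, if the wrist force passes 120 N, or if a joint passes its speed limit or range.

## Working session

There is one attempt and no reset: what is moved stays moved. The work goes in short steps, Python scripts to look and compute and a tool call to move; the robot and the scene stay as the last step left them, time stands still between calls to the robot, and variables do not carry over. Pictures are saved under pics/ and viewed, at most 10 in all, crops included, and the job is handed in when it is done.

Besides the shell and the picture viewer there is one more tool, called after "Request:" as a command line: name --argument value ..., lists and objects as JSON in quotes. jog_arm: Moves the arm, as the interface text tells. Its arguments: {"type":"object","properties":{"rows":{"type":"array"},"claw":{"type":"number"}},"required":["rows"]}

```bash
mkdir -p pics; python3 - <<'E'
from station import *
import cv2,numpy as np
s=sense();print({k:np.round(v,3).tolist() for k,v in s.items()},finger_overhang)
for n in("side","top"):
    cv2.imwrite(f"pics/{n}0.png",capture(n)[:,:,::-1]);m=camera_model(n);print(n,{k:np.round(v,4).tolist() for k,v in m.items()})
E
```

```text
{'time_s': 0.0, 'joints': [86.379, 22.091, 0.38, -0.028, -68.412, -14.817], 'joint_velocities': [0.079, 0.019, -0.025, -0.013, -0.047, -0.003], 'effort': [-0.001, -39.066, 18.741, 4.22, 0.011, -0.0], 'tcp_pos': [0.198, 0.593, 0.291], 'ee_rot': [[0.949, -0.316, -0.001], [-0.316, -0.949, -0.002], [0.0, 0.002, -1.0]], 'wrist_force': [-0.321, 0.441, -0.753], 'moment': [-0.002, -0.016, 0.006], 'gripper_force': 0.0, 'gripper_width': 0.998} 0.0697
side {'fovy': 55.0819, 'cx': 321.4801, 'cy': 235.1523, 'eye': [0.3241, 0.691, 0.993], 'rotation': [[-0.9698, -0.1841, 0.1598], [-0.2437, 0.7454, -0.6205], [-0.0049, -0.6407, -0.7678]]}
top {'fovy': 56.2675, 'cx': 321.8889, 'cy': 234.572, 'eye': [0.396, -0.0414, 1.0715], 'rotation': [[0.0033, -0.9912, 0.1323], [-0.9998, -0.0006, 0.0203], [-0.0201, -0.1323, -0.991]]}
```

View pics/top0.png

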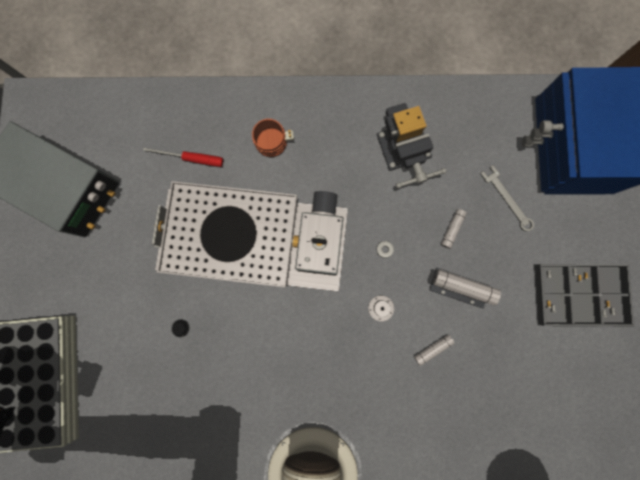

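View pics/side0.png

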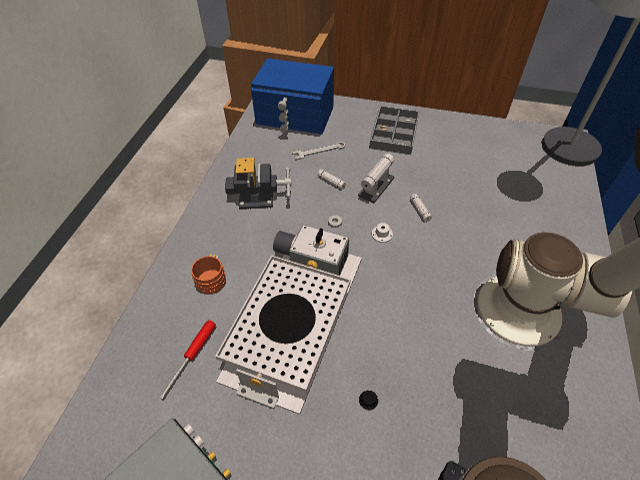

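Top view: the candidates for the logger are the large barrel at (467,288), lying in V-blocks, and two small barrels at (454,228) and (435,349). I choose (467,288). The turner pad is at (228,234), and the key at (319,241). Next is one close crop of the logger and key.

```bash
cat > h.py <<'E'
import numpy as np,cv2
from station import *
def pix(m,u,v,z):
    f=240/np.tan(np.radians(m["fovy"])/2);d=np.array(m["rotation"])@[(u-m["cx"])/f,(v-m["cy"])/f,1]
    e=np.array(m["eye"]);return e+d*(z-e[2])/d[2]
def proj(m,p):
    f=240/np.tan(np.radians(m["fovy"])/2);q=np.array(m["rotation"]).T@(np.array(p)-m["eye"]);return np.round([m["cx"]+f*q[0]/q[2],m["cy"]+f*q[1]/q[2]],1)
E
python3 - <<'E'
from h import *
im=cv2.imread("pics/top0.png")
a=cv2.resize(im[258:318,420:510],None,fx=6,fy=6,interpolation=cv2.INTER_CUBIC)[:, :540]
b=cv2.resize(im[175:295,150:350],None,fx=4,fy=4,interpolation=cv2.INTER_CUBIC)
cv2.imwrite("pics/c1.png",a);cv2.imwrite("pics/c2.png",b)
E
```

```text
(no output)
```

View pics/c1.png

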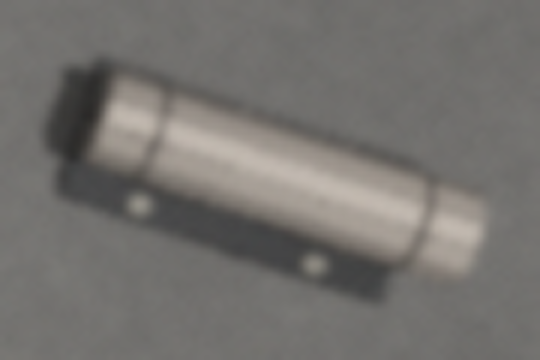

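View pics/c2.png

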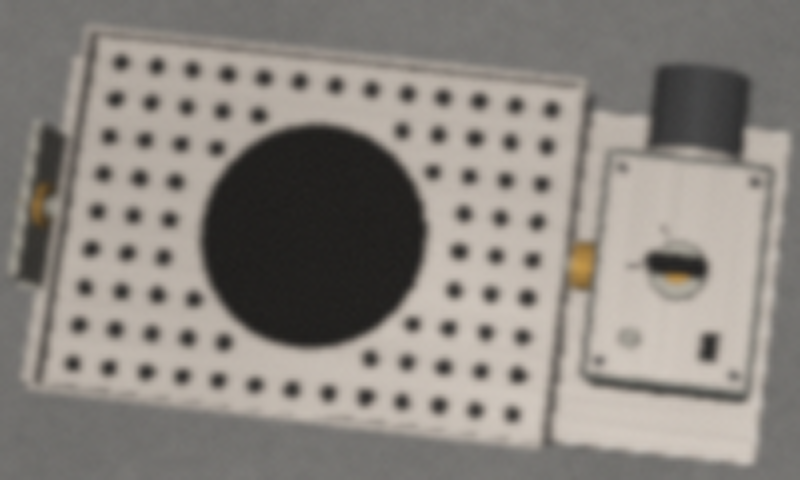

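The first crop confirms the large twelve-sided barrel in the V-blocks. Its top-rim ends are at crop (100,118) and (480,233), and the shaded end face is on the left. The second crop shows the pad centred at crop (314,236), the bow centred at (677,265), and the tray's upper edge running (90,30)–(585,80).

```bash
python3 - <<'E'
from h import *
m=camera_model("top")
c1=lambda x,y,z:pix(m,420+(x+.5)/6-.5,258+(y+.5)/6-.5,z)
c2=lambda x,y,z:pix(m,150+(x+.5)/4-.5,175+(y+.5)/4-.5,z)
A=c1(100,118,.08);B=c1(480,233,.08);print("logger",A,B,(A+B)/2,np.linalg.norm(A-B),np.degrees(np.arctan2(*(B-A)[1::-1])))
print("pad",c2(314.5,236,.063),"w",c2(202,236,.063)-c2(427,236,.063))
K=c2(677,265,.131);print("key",K)
k1=c2(645,261,.131);k2=c2(708,268,.131);print("bow dir",np.degrees(np.arctan2(*(k1-k2)[1::-1])))
for p,q in(((90,30),(585,80)),((40,383),(548,443))):
  p=c2(*p,.072);q=c2(*q,.072);print("tray y",np.degrees(np.arctan2(*(p-q)[1::-1])),np.linalg.norm(p-q))
print("pad->key",np.degrees(np.arctan2(*(c2(314.5,236,.063)-K)[1::-1])),np.linalg.norm((c2(314.5,236,.063)-K)[:2]))
w=camera_model("wrist");s=sense();R=s["ee_rot"];print("wristcam in tool",np.array(R).T@(np.array(w["eye"])-s["tcp_pos"]),np.array(R).T@w["rotation"],w["fovy"])
for u,v in((381,308),(385,250),(454,228),(435,349),(512,200),(415,150)):print(u,v,pix(m,u,v,.01).round(3))
E
```

```text
logger [ 0.43416756 -0.27186864  0.08      ] [ 0.39304512 -0.40748595  0.08      ] [ 0.41360634 -0.3396773   0.08      ] 0.14171489604502663 -106.86856867905318
pad [0.53261472 0.19261029 0.063     ] w [-7.51230966e-05  1.28683086e-01  0.00000000e+00]
key [ 0.50806951 -0.01578535  0.131     ]
bow dir 83.67219717692048
tray y 84.05785501074384 0.2866949037052533
tray y 83.49153834458136 0.2872421021055879
pad->key 83.28255020208601 0.2098361493897325
wristcam in tool [ 0.07486231  0.00071264 -0.09318835] [[-1.05444138e-03 -9.61638684e-01 -2.74317204e-01]
 [ 9.99999107e-01 -7.88644725e-04 -1.07922200e-03]
 [ 8.21482806e-04 -2.74318097e-01  9.61638657e-01]] 69.29616499713461
381 308 [ 0.365 -0.158  0.01 ]
385 250 [ 0.501 -0.169  0.01 ]
454 228 [ 0.554 -0.334  0.01 ]
435 349 [ 0.273 -0.28   0.01 ]
512 200 [ 0.621 -0.474  0.01 ]
415 150 [ 0.746 -0.246  0.01 ]
```

Request:
jog_arm --rows '[[[0.0395,0.0388,0,0],[0.0395,0.0388,0,0],[0.0395,0.0388,0,0],[0.0395,0.0388,0,0],[0.0395,0.0388,0,0],[0.0395,0.0388,0,0],[0.0395,0.0388,0,0],[0.0395,0.0388,0,0],[0.0395,0.0388,0,0],[0.0395,0.0388,0,0],[0.0131,0.0536,0,0],[0.0131,0.0536,0,0],[0.0131,0.0536,0,0],[0.0131,0.0536,0,0],[0.0131,0.0536,0,0],[0.0131,0.0536,0,0],[0.0131,0.0536,0,0],[0.0131,0.0536,0,0]]]' --claw 1

```text
time_s: 2.35
tcp_pos: [0.4129, -0.3418, 0.292]
ee_rot: [[0.949, -0.316, -0.0], [-0.316, -0.949, 0.0], [-0.0, -0.0, -1.0]]
wrist_force: [1.0, 0.3, -0.0]
gripper_width: 0.999
gripper_force: 0.0
```

Request:
jog_arm --rows '[[[0,0,0.004,0.1717],[0,0,0.004,0.1717],[0,0,0.004,0.1717],[0,0,0.004,0.1717],[0,0,0.004,0.1717],[0,0,0.004,0.1717],[0,0,0.004,0.1717],[0,0,0.004,0.1717],[0,0,0.004,0.1717],[0,0,0,0],[0,0,0,0]]]'

```text
time_s: 3.72
tcp_pos: [0.4134, -0.34, 0.2562]
ee_rot: [[-0.29, -0.957, -0.0], [-0.957, 0.29, 0.0], [0.0, 0.0, -1.0]]
wrist_force: [0.2, 0.7, 0.1]
gripper_width: 0.996
gripper_force: 0.0
```

```bash
python3 - <<'E'
from h import *
import pickle
m=camera_model("wrist");im=capture("wrist");cv2.imwrite("pics/w1.png",im[:,:,::-1]);pickle.dump(m,open("w1.pkl","wb"))
s=sense();print(s["tcp_pos"],np.round(s["ee_rot"],4).tolist(),s["joints"])
E
```

```text
[ 0.41348291 -0.34006284  0.25633623] [[-0.2901, -0.957, 0.0001], [-0.957, 0.2901, -0.0001], [0.0, -0.0001, -1.0]] [-2.20675509e+01  1.50666606e+01 -1.52611050e+01  1.41584835e-03
 -5.96643592e+01  5.20067862e+00]
```

View pics/w1.png

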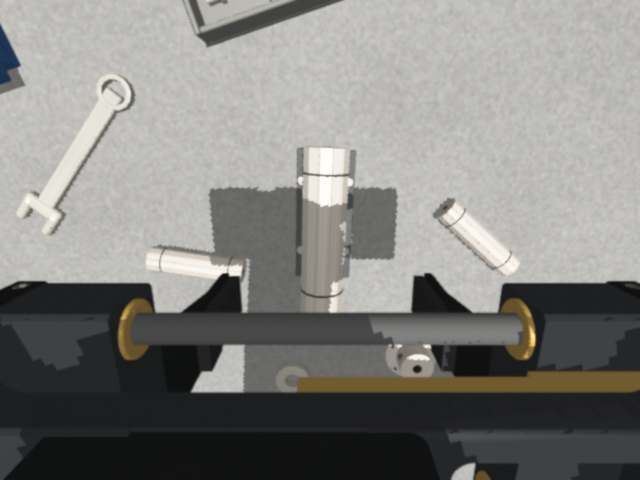

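The wrist view shows the barrel from its far end at (326,149) to a ring at (322,293). It lies between the open fingers, and the plate is beneath.

```bash
python3 - <<'E'
from h import *
import pickle
m=pickle.load(open("w1.pkl","rb"));s=sense();R=np.array(s["ee_rot"])
for u,v,z in((326.5,175,.07),(322.5,293,.07),(327,149,.082)):
  p=pix(m,u,v,z);print(p,R.T@(p-s["tcp_pos"]))
C=np.array([.4136,-.3397,.066]);d=np.array([-.29,-.957,0])
for t in(.07,-.07):print(proj(m,C+d*t+[0,0,.018]))
E
```

```text
[ 0.39898564 -0.3860721   0.07      ] [0.0482301  0.00054983 0.18633778]
[ 0.43202721 -0.28928153  0.07      ] [-0.05398362 -0.00298793  0.18633481]
[ 0.39272955 -0.40544769  0.082     ] [0.06858778 0.00091362 0.17433842]
[325.8 147.6]
[326.  317.7]
```

Request:
jog_arm --rows '[[[0.005,0,0.02,0],[0.005,0,0.02,0],[0.005,0,0.02,0],[0,0,0.02,0],[0,0,0.02,0],[0,0,0.015,0],[0,0,0.012,0],[0,0,0.008,0],[0,0,0.004,0],[0,0,0,0],[0,0,0,0]]]'

```text
time_s: 5.15
tcp_pos: [0.4093, -0.3545, 0.1177]
ee_rot: [[-0.292, -0.956, 0.001], [-0.956, 0.292, -0.0], [0.0, -0.001, -1.0]]
wrist_force: [0.0, 0.9, 0.7]
gripper_width: 1.0
gripper_force: 0.0
```

Request:
jog_arm --rows '[[[0,0,0,0],[0,0,0,0],[0,0,0,0],[0,0,0,0],[0,0,0,0],[0,0,0,0],[0,0,0,0],[0,0,0,0]]]' --claw 0

```text
time_s: 6.15
tcp_pos: [0.4104, -0.3549, 0.1177]
ee_rot: [[-0.291, -0.957, 0.003], [-0.957, 0.291, -0.002], [0.001, -0.003, -1.0]]
wrist_force: [4.1, -1.9, -1.3]
gripper_width: 0.411
gripper_force: 29.7
```

```bash
cat >> h.py <<'E'
def st():
    s=sense();R=np.array(s["ee_rot"])
    print(round(s["time_s"],2),"tcp",np.round(s["tcp_pos"],4),"w",round(s["gripper_width"]*87,1),"gf",np.round(s["gripper_force"],1),"Ftool",np.round(R.T@s["wrist_force"],2),"Mtool",np.round(R.T@s["moment"],3),"psi",np.degrees(np.arctan2(R[1,0],R[0,0])).round(1),"q",np.round(s["joints"],0))
E
python3 -c "from h import *;st()"
```

```text
6.15 tcp [ 0.4104 -0.3549  0.1177] w 35.7 gf 29.7 Ftool [ 0.61 -4.48  1.36] Mtool [ 1.406 -0.183 -0.043] psi -106.9 q [-24.  25. -24.   0. -41.   7.]
```

Request:
jog_arm --rows '[[[0,-0.001,-0.004,0],[0,0,-0.004,0],[0,0,-0.004,0],[0,0,-0.003,0],[0,0,0,0],[0,0,0,0],[0,0,0,0],[0,0,0,0]]]'

```text
time_s: 7.15
tcp_pos: [0.41, -0.3546, 0.1321]
ee_rot: [[-0.292, -0.956, -0.0], [-0.956, 0.292, 0.0], [-0.0, 0.0, -1.0]]
wrist_force: [-0.3, 0.6, -3.1]
gripper_width: 0.412
gripper_force: 29.7
```

```bash
python3 - <<'E'
from h import *
st();m=camera_model("top")
a=lambda n:(capture(n)[:,:,::-1])
w=a("wrist")[100:330,200:450];sd=a("side")[140:210,340:420]
A=cv2.resize(w,(500,460));B=cv2.resize(sd,(300,262),interpolation=cv2.INTER_CUBIC)
c=np.zeros((460,800,3),np.uint8);c[:,:500]=A;c[:262,500:]=B;cv2.imwrite("pics/l1.png",c)
E
```

```text
7.15 tcp [ 0.41   -0.3546  0.1321] w 35.8 gf 29.7 Ftool [-0.45  0.45  3.07] Mtool [ 0.101 -0.131  0.016] psi -107.0 q [-24.  24. -23.  -0. -43.   7.]
```

View pics/l1.png

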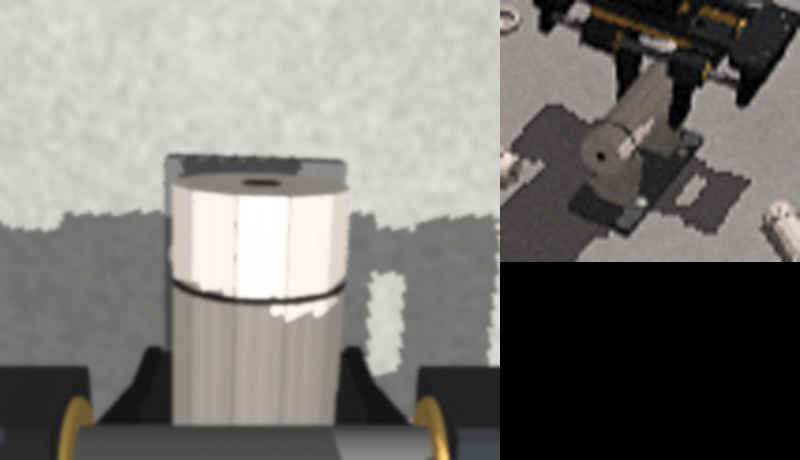

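```bash
python3 - <<'E'
from h import *
m=camera_model("wrist");s=sense();R=np.array(s["ee_rot"]);T=np.array(s["tcp_pos"])
sd=camera_model("side")
for deg in(-15,-10,-5,0,5,10,15):
  t=np.radians(deg);a=np.array([np.cos(t),0,-np.sin(t)]);n=np.array([np.sin(t),0,np.cos(t)]) # +deg: +x end up
  P=lambda l,h:T+R@(np.array([0,0,.051])+a*(l-.015)-n*h)
  q=proj(m,P(.07,0));r=proj(m,P(.07,.018));g=proj(m,P(-.07,0))
  print(deg,"hole crop",(q-[200,100])*2,"rimtop",(r-[200,100])*2,"far hole side crop",(g-[340,140])*3.75+[500,0], "z mid",P(0,0)[2].round(4),"z -end low",P(-.045,-.018)[2].round(3))
E
```

```text
-15 hole crop [251.4 181.2] rimtop [251.4 170.4] far hole side crop [ 447.875 1325.625] z mid 0.0851 z -end low 0.079
-10 hole crop [251.4 179.6] rimtop [251.4 176.4] far hole side crop [ 447.875 1280.25 ] z mid 0.0838 z -end low 0.074
-5 hole crop [251.4 179.8] rimtop [251.2 184.8] far hole side crop [ 447.875 1233.75 ] z mid 0.0825 z -end low 0.068
0 hole crop [251.4 182. ] rimtop [251.2 196.2] far hole side crop [ 447.875 1187.625] z mid 0.0812 z -end low 0.063
5 hole crop [251.4 186.4] rimtop [251.2 210.4] far hole side crop [ 447.875 1141.125] z mid 0.0799 z -end low 0.058
10 hole crop [251.4 193.4] rimtop [251.2 228. ] far hole side crop [ 447.875 1094.625] z mid 0.0786 z -end low 0.053
15 hole crop [251.4 202.8] rimtop [251.2 248.4] far hole side crop [ 447.875 1048.875] z mid 0.0773 z -end low 0.048
```

```bash
cat >> h.py <<'E'
def avg(n=10):
    F=[];M=[]
    for i in range(n):
        capture("top");s=sense();R=np.array(s["ee_rot"]);F.append(R.T@s["wrist_force"]);M.append(R.T@s["moment"])
    print("F",np.mean(F,0).round(3),np.std(F,0).round(2),"M",np.mean(M,0).round(4),np.std(M,0).round(3))
E
python3 -c "from h import *;avg();st()"
```

```text
F [-0.127 -0.09   3.803] [0.39 0.43 0.47] M [ 0.0443 -0.155  -0.0073] [0.033 0.028 0.026]
7.75 tcp [ 0.41   -0.3547  0.1323] w 35.9 gf 29.7 Ftool [-0.25  0.37  3.92] Mtool [ 0.094 -0.164  0.02 ] psi -107.0 q [-24.  24. -23.  -0. -43.   7.]
```

Request:
jog_arm --rows '[[[0,0,0.004,0],[0,0,0.004,0],[0,0,0.004,0],[0,0,0.002,0],[0,0,0.001,0],[0,0,0,0],[0,0,0,0]]]'

```text
time_s: 8.62
tcp_pos: [0.4106, -0.355, 0.1177]
ee_rot: [[-0.292, -0.957, 0.001], [-0.957, 0.292, -0.001], [0.0, -0.002, -1.0]]
wrist_force: [1.0, -0.6, -0.9]
gripper_width: 0.407
gripper_force: 29.7
```

Request:
jog_arm --rows '[[[0,0,0,0],[0,0,0,0],[0,0,0,0],[0,0,0,0],[0,0,0,0],[0,0,0,0]]]' --claw 0.75

```text
time_s: 9.38
tcp_pos: [0.41, -0.3547, 0.1172]
ee_rot: [[-0.292, -0.956, -0.0], [-0.956, 0.292, 0.0], [0.0, 0.0, -1.0]]
wrist_force: [0.8, -0.2, -0.2]
gripper_width: 0.746
gripper_force: 0.0
```

```bash
python3 -c "from h import *;avg();st()"
```

```text
F [-0.181  0.073  0.328] [0.33 0.44 0.44] M [ 0.0427 -0.1066 -0.0011] [0.032 0.025 0.039]
9.88 tcp [ 0.41   -0.3547  0.1173] w 64.9 gf 0.0 Ftool [-0.44  0.26  0.55] Mtool [ 0.121 -0.124  0.021] psi -107.0 q [-24.  25. -24.   0. -41.   7.]
```

Compared with the empty reading, the moment fell by 0.048 N m. That puts the balance point about +14 mm from the grip, so the heavy end is on the tool +x side. I'll now grip the light end at −55 mm and let the heavy end swing down.

Request:
jog_arm --rows '[[[-0.014,0,0,0],[-0.014,0,0,0],[-0.014,0,0,0],[-0.014,0,0,0],[-0.014,0,0,0],[0,0,0,0],[0,0,0,0]]]'

```text
time_s: 10.75
tcp_pos: [0.4306, -0.2877, 0.1173]
ee_rot: [[-0.292, -0.956, 0.0], [-0.956, 0.292, -0.0], [0.0, -0.0, -1.0]]
wrist_force: [0.2, -0.4, -1.5]
gripper_width: 0.746
gripper_force: 0.0
```

Request:
jog_arm --rows '[[[0,0,0,0],[0,0,0,0],[0,0,0,0],[0,0,0,0],[0,0,0,0],[0,0,0,0]]]' --claw 0

```text
time_s: 11.5
tcp_pos: [0.4317, -0.2883, 0.1179]
ee_rot: [[-0.292, -0.957, 0.003], [-0.957, 0.292, -0.001], [0.0, -0.003, -1.0]]
wrist_force: [3.2, -2.0, 1.7]
gripper_width: 0.41
gripper_force: 29.9
```

Request:
jog_arm --rows '[[[0,0,-0.005,0],[0,0,-0.01,0],[0,0,-0.015,0],[0,0,-0.015,0],[0,0,-0.015,0],[0,0,0,0],[0,0,0,0],[0,0,0,0]]]'

```text
time_s: 12.5
tcp_pos: [0.4308, -0.2876, 0.1774]
ee_rot: [[-0.292, -0.957, 0.0], [-0.957, 0.292, -0.0], [-0.0, -0.0, -1.0]]
wrist_force: [1.3, 2.3, 1.8]
gripper_width: 0.407
gripper_force: 30.0
```

```bash
python3 - <<'E'
from h import *
avg(5);st()
a=lambda n:(capture(n)[:,:,::-1])
w=a("wrist");sd=a("side")[130:230,320:440]
c=np.zeros((480,800,3),np.uint8);c[:375,:500]=cv2.resize(w,(500,375));c[:250,500:]=cv2.resize(sd,(300,250),interpolation=cv2.INTER_CUBIC);cv2.imwrite("pics/l2.png",c)
E
```

```text
F [-3.211  0.435 -1.587] [0.65 0.34 0.26] M [-0.0163 -1.0053  0.0051] [0.023 0.034 0.023]
12.75 tcp [ 0.4307 -0.2876  0.1773] w 35.4 gf 30.0 Ftool [-3.57  0.45 -1.98] Mtool [-0.037 -1.055  0.   ] psi -107.0 q [-16.  18. -24.  -0. -48.  -1.]
```

View pics/l2.png

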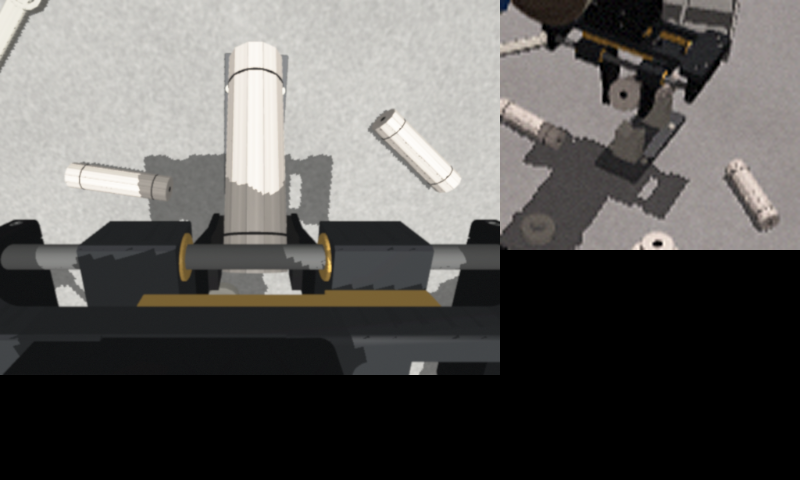

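The logger has pivoted about 30°, with its heavy end still resting on the far block. I'll raise it clear and see what angle it hangs at.

Request:
jog_arm --rows '[[[0.006,0,-0.01,0],[0.006,0,-0.01,0],[0,0,-0.01,0],[0,0,-0.015,0],[0,0,-0.02,0],[0,0,-0.025,0],[0,0,-0.025,0],[0,0,-0.015,0],[0,0,0,0],[0,0,0,0]]]'

```text
time_s: 14.1
tcp_pos: [0.4264, -0.2988, 0.3062]
ee_rot: [[-0.292, -0.956, -0.002], [-0.956, 0.292, 0.001], [-0.001, 0.002, -1.0]]
wrist_force: [0.2, 0.8, -3.1]
gripper_width: 0.407
gripper_force: 30.0
```

```bash
python3 - <<'E'
from h import *
avg(5);st()
a=lambda n:(capture(n)[:,:,::-1])
w=a("wrist");sd=a("side")[80:230,320:470]
c=np.zeros((480,800,3),np.uint8);c[:375,:500]=cv2.resize(w,(500,375));c[:300,500:]=cv2.resize(sd,(300,300),interpolation=cv2.INTER_CUBIC);cv2.imwrite("pics/l3.png",c)
m=camera_model("wrist");s=sense();R=np.array(s["ee_rot"]);T=np.array(s["tcp_pos"])
for deg in range(20,91,10):
  t=np.radians(deg);ax=np.array([np.cos(t),0,np.sin(t)]);n=np.array([-np.sin(t),0,np.cos(t)])
  P=lambda l,h:T+R@(np.array([0,0,.051])+ax*(l+.055)-n*h)
  print(deg,[(proj(m,P(*q))*.78125).round() for q in((.07,.018),(.056,.018),(-.056,.018))])
E
```

```text
F [-0.03   0.02   3.776] [0.8  0.52 0.25] M [ 0.038  -0.3557  0.0056] [0.019 0.038 0.031]
14.35 tcp [ 0.4268 -0.2991  0.3065] w 35.6 gf 30.0 Ftool [-0.84  0.39  3.52] Mtool [ 0.032 -0.399 -0.034] psi -107.0 q [-17.  11. -13.  -0. -66.   0.]
20 [array([254.,  19.]), array([254.,  43.]), array([255., 249.])]
30 [array([254.,  41.]), array([254.,  60.]), array([255., 243.])]
40 [array([254.,  63.]), array([254.,  77.]), array([255., 237.])]
50 [array([254.,  84.]), array([254.,  96.]), array([255., 231.])]
60 [array([255., 106.]), array([255., 115.]), array([255., 226.])]
70 [array([255., 127.]), array([255., 133.]), array([255., 221.])]
80 [array([255., 148.]), array([255., 152.]), array([255., 218.])]
90 [array([255., 168.]), array([255., 171.]), array([255., 215.])]
```

View pics/l3.png

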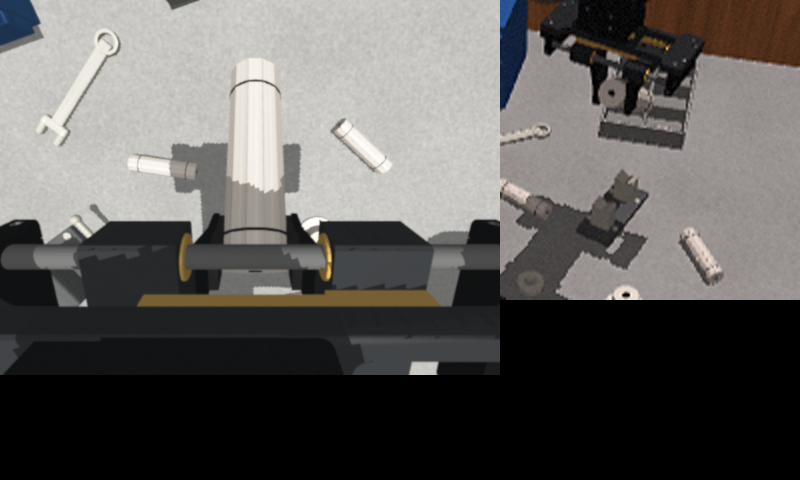

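The barrel hangs about 40° below level (rim at (254,60), ring at (254,82)), and the grip's friction holds it there. I'll straighten it by pushing the heavy end against the outer face of the near V-block.

Request:
jog_arm --rows '[[[-0.0305,0,0,0],[-0.0305,0,0,0],[-0.0305,0,0,0],[-0.0305,0,0,0],[0,0,0.03,0],[0,0,0.03,0],[0,0,0.03,0],[0,0,0.03,0],[0,0,0.02,0],[0,0,0.01,0],[0,0,0,0],[0,0,0,0]]]'

```text
time_s: 15.95
tcp_pos: [0.4634, -0.1826, 0.1582]
ee_rot: [[-0.292, -0.957, 0.002], [-0.957, 0.292, -0.0], [-0.0, -0.002, -1.0]]
wrist_force: [0.0, -0.3, -3.1]
gripper_width: 0.406
gripper_force: 30.0
```

Request:
jog_arm --rows '[[[0.007,0,0,0],[0.006,0,0,0],[0.007,0,-0.0085,0],[0.007,0,-0.008,0],[0.0075,0,-0.008,0],[0.0075,0,-0.008,0],[0,0,0,0]]]'

```text
time_s: 16.82
tcp_pos: [0.4506, -0.2233, 0.1907]
ee_rot: [[-0.293, -0.956, 0.002], [-0.956, 0.293, -0.001], [-0.0, -0.002, -1.0]]
wrist_force: [0.6, 0.4, -2.8]
gripper_width: 0.411
gripper_force: 30.0
```

```bash
cat >> h.py <<'E'
def ang(name):
    a=capture("wrist");cv2.imwrite("pics/"+name,a[100:420,200:460][:,:,::-1].repeat(2,0).repeat(2,1)[:600])
    m=camera_model("wrist");s=sense();R=np.array(s["ee_rot"]);T=np.array(s["tcp_pos"])
    for deg in range(40,101,10):
      t=np.radians(deg);ax=np.array([np.cos(t),0,np.sin(t)]);n=np.array([-np.sin(t),0,np.cos(t)])
      P=lambda l,h:T+R@(np.array([0,0,.051])+ax*(l+.055)-n*h)
      print(deg,[((proj(m,P(*q))-[200,100])*2)[1].round() for q in((.07,.018),(.056,.018),(-.056,.018))])
E
python3 - <<'E'
from h import *
st();ang("l4.png")
E
```

```text
16.82 tcp [ 0.4506 -0.2233  0.1907] w 35.7 gf 30.0 Ftool [-0.52 -0.47  2.83] Mtool [ 0.116 -0.398  0.017] psi -107.0 q [ -8.  16. -25.   0. -49.  -9.]
40 [np.float64(-39.0), np.float64(-2.0), np.float64(407.0)]
50 [np.float64(16.0), np.float64(45.0), np.float64(392.0)]
60 [np.float64(71.0), np.float64(93.0), np.float64(379.0)]
70 [np.float64(125.0), np.float64(141.0), np.float64(367.0)]
80 [np.float64(177.0), np.float64(189.0), np.float64(357.0)]
90 [np.float64(230.0), np.float64(238.0), np.float64(350.0)]
100 [np.float64(282.0), np.float64(286.0), np.float64(345.0)]
```

View pics/l4.png

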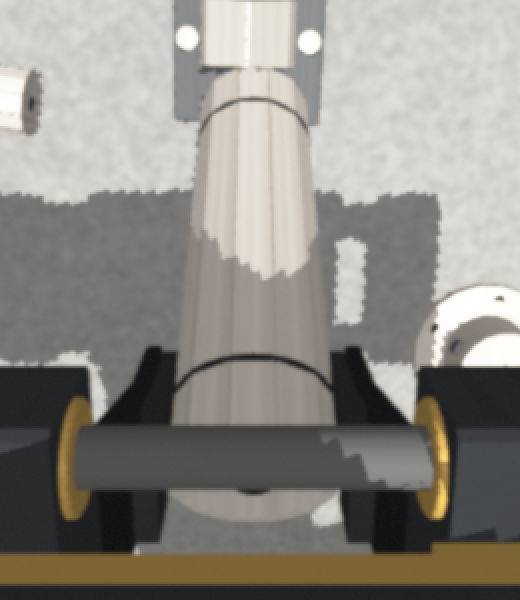

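The rim is at row 70 and the ring at row 97, which gives 60°. The straightening is going as planned, so I'll continue the arc.

Request:
jog_arm --rows '[[[0.0065,0,-0.0045,0],[0.0065,0,-0.004,0],[0.0065,0,-0.0035,0],[0.0065,0,-0.0035,0],[0.0065,0,-0.003,0],[0.0065,0,-0.0025,0],[0.007,0,-0.002,0],[0.007,0,-0.002,0],[0.007,0,-0.001,0],[0.003,0,0,0],[0,0,0,0]]]'

```text
time_s: 18.25
tcp_pos: [0.4319, -0.2832, 0.2158]
ee_rot: [[-0.292, -0.956, 0.0], [-0.956, 0.292, -0.0], [0.0, -0.0, -1.0]]
wrist_force: [2.3, 1.5, -2.4]
gripper_width: 0.41
gripper_force: 30.0
```

```bash
python3 - <<'E'
from h import *
avg(4);st();ang("l5.png")
E
```

```text
F [-2.03  -0.238  2.835] [0.63 0.54 0.3 ] M [ 0.1801 -0.8668 -0.0087] [0.036 0.035 0.02 ]
18.45 tcp [ 0.432  -0.2829  0.2157] w 35.4 gf 30.0 Ftool [-2.24 -0.32  3.34] Mtool [ 0.211 -0.818 -0.013] psi -107.0 q [-15.  16. -21.   0. -53.  -2.]
40 [np.float64(-39.0), np.float64(-2.0), np.float64(407.0)]
50 [np.float64(16.0), np.float64(45.0), np.float64(392.0)]
60 [np.float64(71.0), np.float64(93.0), np.float64(379.0)]
70 [np.float64(125.0), np.float64(141.0), np.float64(367.0)]
80 [np.float64(177.0), np.float64(189.0), np.float64(357.0)]
90 [np.float64(230.0), np.float64(238.0), np.float64(350.0)]
100 [np.float64(282.0), np.float64(286.0), np.float64(345.0)]
```

View pics/l5.png

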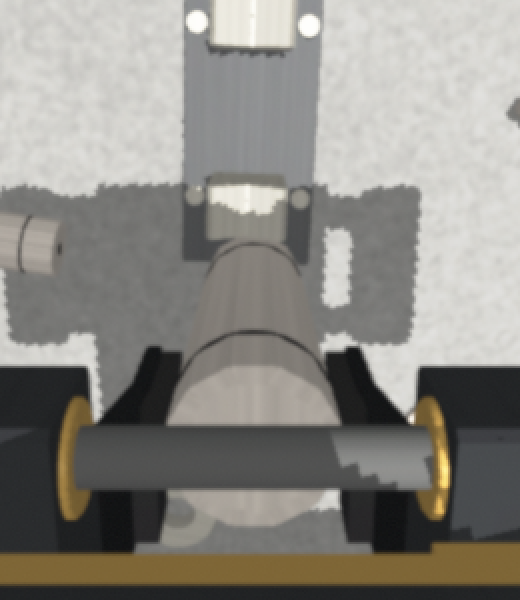

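The barrel is now upright: its lower ring is at row 243, which is about 90°. I'll lift it and carry it to the pad.

Request:
jog_arm --rows '[[[-0.004,0,-0.005,0],[0,0,-0.015,0],[0,0,-0.03,0],[0,0,-0.03,0],[0,0,-0.03,0],[0,0,-0.02,0],[0,0,-0.01,0],[0,0,-0.005,0]]]'

```text
time_s: 19.5
tcp_pos: [0.4328, -0.2791, 0.3612]
ee_rot: [[-0.292, -0.956, 0.0], [-0.956, 0.292, 0.0], [-0.0, -0.0, -1.0]]
wrist_force: [-0.6, 0.3, -4.4]
gripper_width: 0.412
gripper_force: 30.0
```

Request:
jog_arm --rows '[[[-0.011,0.0027,0,0],[-0.025,0.0027,0,0],[-0.035,0.0027,0,0],[-0.04,0.0027,0,0],[-0.04,0.0027,0,0],[-0.04,0.0027,0,0],[-0.04,0.0027,0,0],[-0.04,0.0027,0,0],[-0.04,0.0027,0,0],[-0.04,0.0027,0,0],[-0.04,0.0027,0,0],[-0.035,0.0027,0,0],[-0.025,0.0027,0,0],[-0.015,0.0027,0,0],[-0.01,0.0027,0,0],[-0.004,0.0027,0,0],[0,0,0,0],[0,0,0,0]]]'

```text
time_s: 21.75
tcp_pos: [0.5318, 0.1919, 0.361]
ee_rot: [[-0.293, -0.956, 0.0], [-0.956, 0.293, 0.0], [-0.0, -0.0, -1.0]]
wrist_force: [1.0, 0.0, -3.9]
gripper_width: 0.411
gripper_force: 30.0
```

```bash
python3 - <<'E'
from h import *
avg(5);st()
E
```

```text
F [ 0.089 -0.155  3.818] [0.84 0.53 0.54] M [ 0.0336 -0.0951  0.0037] [0.035 0.026 0.026]
22.0 tcp [0.5319 0.1923 0.3608] w 35.9 gf 30.0 Ftool [1.37 0.16 4.67] Mtool [ 0.048 -0.142  0.001] psi -107.0 q [ 36.  14.  -1.   0. -75. -53.]
```

Request:
jog_arm --rows '[[[0,0,0.01,0],[0,0,0.02,0],[0,0,0.025,0],[0,0,0.025,0],[0,0,0.015,0],[0,0,0.01,0],[0,0,0.005,0],[0,0,0.003,0],[0,0,0,0],[0,0,0,0]]]'

```text
time_s: 23.25
tcp_pos: [0.5322, 0.1927, 0.2483]
ee_rot: [[-0.292, -0.956, 0.001], [-0.956, 0.292, 0.001], [-0.001, -0.001, -1.0]]
wrist_force: [0.2, 0.3, -2.9]
gripper_width: 0.41
gripper_force: 30.0
```

Request:
jog_arm --rows '[[[0,0,0.002,0],[0,0,0.002,0],[0,0,0.002,0],[0,0,0,0],[0,0,0,0]]]'

```text
time_s: 23.88
tcp_pos: [0.532, 0.1926, 0.2417]
ee_rot: [[-0.292, -0.956, 0.0], [-0.956, 0.292, -0.0], [0.0, -0.0, -1.0]]
wrist_force: [0.9, -0.4, -3.8]
gripper_width: 0.411
gripper_force: 30.0
```

```bash
python3 - <<'E'
from h import *
avg(3);st()
E
```

```text
F [0.479 0.16  3.37 ] [0.5  0.51 0.16] M [ 0.0561 -0.097  -0.0471] [0.019 0.003 0.01 ]
24.02 tcp [0.532  0.1926 0.2418] w 35.3 gf 30.0 Ftool [1.09 0.17 3.46] Mtool [ 0.045 -0.098 -0.049] psi -107.0 q [ 36.  19. -12.   0. -59. -53.]
```

Request:
jog_arm --rows '[[[0,0,0.001,0],[0,0,0.001,0],[0,0,0.001,0],[0,0,0,0],[0,0,0,0]]]'

```text
time_s: 24.65
tcp_pos: [0.5319, 0.1926, 0.2388]
ee_rot: [[-0.292, -0.956, 0.0], [-0.956, 0.292, -0.0], [0.0, -0.0, -1.0]]
wrist_force: [0.6, 0.6, -3.7]
gripper_width: 0.41
gripper_force: 30.0
```

```bash
python3 - <<'E'
from h import *
avg(3);st()
E
```

```text
F [ 0.27  -0.019  3.561] [0.37 0.66 0.38] M [ 0.0211 -0.1134  0.0041] [0.027 0.011 0.043]
24.8 tcp [0.532  0.1926 0.2388] w 35.8 gf 30.0 Ftool [0.74 0.78 3.79] Mtool [-0.017 -0.099 -0.042] psi -107.0 q [ 36.  19. -13.   0. -59. -53.]
```

Request:
jog_arm --rows '[[[0,0,0.001,0],[0,0,0,0],[0,0,0.001,0],[0,0,0,0],[0,0,0,0]]]'

```text
time_s: 25.42
tcp_pos: [0.5322, 0.1929, 0.2379]
ee_rot: [[-0.292, -0.957, 0.002], [-0.957, 0.292, 0.001], [-0.001, -0.001, -1.0]]
wrist_force: [-2.8, 1.0, 5.7]
gripper_width: 0.407
gripper_force: 30.0
```

```bash
python3 - <<'E'
from h import *
avg(3);st()
E
```

```text
F [-0.271  2.355 -5.591] [0.14 0.56 0.12] M [-1.0086 -0.1456  0.0215] [0.019 0.036 0.022]
25.57 tcp [0.5323 0.1929 0.238 ] w 35.8 gf 30.0 Ftool [-0.38  1.72 -5.74] Mtool [-1.03  -0.181 -0.006] psi -107.0 q [ 36.  19. -13.   0. -58. -53.]
```

Request:
jog_arm --rows '[[[0,0,-0.0007,0],[0,0,0,0],[0,0,0,0]]]'

```text
time_s: 25.95
tcp_pos: [0.5322, 0.1928, 0.238]
ee_rot: [[-0.292, -0.956, 0.001], [-0.956, 0.292, 0.001], [-0.001, -0.001, -1.0]]
wrist_force: [-2.8, 1.0, 5.2]
gripper_width: 0.409
gripper_force: 30.0
```

Request:
jog_arm --rows '[[[0,0,0,0],[0,0,0,0],[0,0,0,0],[0,0,0,0],[0,0,0,0],[0,0,0,0]]]' --claw 0.8

```text
time_s: 26.7
tcp_pos: [0.5319, 0.1926, 0.2375]
ee_rot: [[-0.292, -0.956, 0.0], [-0.956, 0.292, 0.0], [-0.0, -0.0, -1.0]]
wrist_force: [0.6, 0.0, -0.0]
gripper_width: 0.798
gripper_force: 0.0
```

```bash
python3 - <<'E'
from h import *
st();a=capture("side")
cv2.imwrite("pics/s1.png",cv2.resize(a[200:420,200:400],None,fx=2.7,fy=2.7,interpolation=cv2.INTER_CUBIC)[:,:,::-1])
E
```

```text
26.7 tcp [0.5319 0.1926 0.2375] w 69.5 gf 0.0 Ftool [-0.18 -0.54  0.05] Mtool [ 0.009 -0.13  -0.01 ] psi -107.0 q [ 36.  19. -13.   0. -58. -53.]
```

View pics/s1.png

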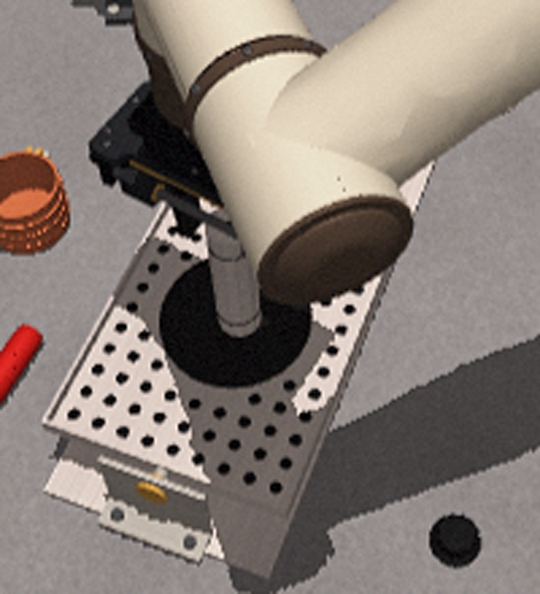

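The logger stands in the middle of the pad (crop (235,285), its foot at (240,325)), clear of the fingers. Next I'll rise and go to the key.

Request:
jog_arm --rows '[[[0,0,-0.005,0],[0,0,-0.015,0],[0,0,-0.02,0],[0,0,-0.03,0],[0,0,-0.03,0],[0,0,-0.005,0],[0,0,0,-0.0915],[0,0,0,-0.0915],[0.02,0,0,0],[0.035,0,0,0],[0.04,0,0,0],[0.04,0,0,0],[0.035,0,0,0],[0.025,0,0,0],[0.015,0,0,0],[0,0,0,0],[0,0,0,0]]]'

```text
time_s: 28.88
tcp_pos: [0.5082, -0.0157, 0.3424]
ee_rot: [[-0.113, -0.994, 0.0], [-0.994, 0.113, 0.0], [-0.0, 0.0, -1.0]]
wrist_force: [0.5, -0.0, 1.1]
gripper_width: 0.8
gripper_force: 0.0
```

```bash
python3 - <<'E'
from h import *
st();s=sense();R=np.array(s["ee_rot"])
m=camera_model("wrist");a=capture("wrist")
# dark/bow + logger-standing check: find bow (dark) near its predicted place
for n,p in(("bow",[.5087,-.016,.131]),("y+",[.5087+.0019,.0009,.131]),("y-",[.5087-.0019,-.0329,.131])):print(n,proj(m,p))
u,v=proj(m,[.5087,-.016,.131]).astype(int)
g=cv2.cvtColor(a,cv2.COLOR_RGB2GRAY)[v-60:v+60,u-50:u+50]
n,l,stt,c=cv2.connectedComponentsWithStats((g<60).astype(np.uint8))
for i in range(1,n):
  if stt[i,4]>60:print(stt[i]+[u-50,v-60,0,0,0],c[i]+[u-50,v-60],pix(m,*(c[i]+[u-50,v-60]),.131))
t=capture("top");mt=camera_model("top");print("logger top proj",proj(mt,[.532,.1926,.203]),proj(mt,[.532,.1926,.063]))
gt=cv2.cvtColor(t,cv2.COLOR_RGB2GRAY);print(gt[205:262:3,205:262:3])
E
```

```text
28.88 tcp [ 0.5082 -0.0157  0.3424] w 69.6 gf 0.0 Ftool [-0.01 -0.5  -1.09] Mtool [ 0.005 -0.101 -0.001] psi -96.5 q [ 17.   9. -11.  -0. -71. -23.]
bow [325.4 225.9]
y+ [325.4 243.9]
y- [325.3 207.3]
[356 192  14   8 112] [362.5 195.5] [ 0.47303017 -0.03967857  0.131     ]
[318 206   9  38 318] [322.10062893 224.13522013] [ 0.51143815 -0.01797693  0.131     ]
logger top proj [212.1 224.4] [228.2 233.9]
[[123 120 185 185 187 188 188 189 191 193 195 196 197 197 199 201 202 202
  203]
 [124  93 186 189 191 193 192 195 196 198 198 200 202 202 203 204 204 204
  202]
 [128  74 183 194 195 197 198 199 200 202 203 204 204 203 203 202 201 200
  198]
 [102  92 167 198 200 202 202 202 202 204 202 202 201 201 199 199 197 196
  193]
 [ 78 128 145 201 202 203 202 202 193 200 200 199 198 195 194 191 190 187
  186]
 [ 77 136  96 199 201 200 200 199 198 197 195 194 190 188 187 185 183 182
  181]
 [ 79 119  87 184 198 197 196 195 192 190 188 186 185 183 182 180 179 177
  176]
 [ 78  85 116 145 193 191 189 186 185 184 183 181 181 179 176 175 173 172
  170]
 [ 75  71 133  88 181 184 184 180 180 179 176 176 174 173 171 170 168 166
  163]
 [ 70  70 108  82 164 179 178 177 176 175 174 172 169 167 166 164 161 160
  157]
 [ 67  68  78 115 115 175 174 172 171 169 167 165 162 160 159 155 153 150
  148]
 [ 68  66  64 124  75 163 168 166 164 161 159 157 153 151 149 147 143 139
  135]
 [ 87  63  62  84  90 122 160 157 156 153 150 148 145 141 136 133 128 123
  120]
 [135  63  61  60 106  65 144 150 147 144 140 137 132 127 123 118 111 106
   96]
 [156  75  66  60  76  81 105 137 133 128 125 120 115 109 102  92  88  88
   91]
 [155 119  57  53  56  94  55 114 118 113 106  98  87  73  50  59  94  96
   96]
 [134 138  71  53  51  57  75  59  92  81  61  43  31  27  50  85  83  94
   95]
 [ 94 119 110  52  49  46  61  59  32  27  28  28  30  55  92  79  36  90
   81]
 [ 94  78 102  79  46  43  41  36  27  28  31  47  80  94  94  94  91  95
   93]]
```

Request:
jog_arm --rows '[[[0.001,-0.002,0.02,0],[0,0,0.03,0],[0,0,0.03,0],[0,0,0.03,0],[0,0,0.025,0],[0,0,0.017,0],[0,0,0.01,0],[0,0,0.005,0],[0,0,0.002,0],[0,0,0,0],[0,0,0,0]]]'

```text
time_s: 30.35
tcp_pos: [0.5103, -0.0173, 0.174]
ee_rot: [[-0.113, -0.994, 0.001], [-0.994, 0.113, 0.0], [-0.0, -0.001, -1.0]]
wrist_force: [0.9, 0.3, 0.3]
gripper_width: 0.799
gripper_force: 0.0
```

Request:
jog_arm --rows '[[[0,0,0,0],[0,0,0,0],[0,0,0,0],[0,0,0,0],[0,0,0,0],[0,0,0,0],[0,0,0,0],[0,0,0,0],[0,0,0,0]]]' --claw 0

```text
time_s: 31.48
tcp_pos: [0.5117, -0.0173, 0.1737]
ee_rot: [[-0.113, -0.994, 0.004], [-0.994, 0.113, 0.0], [-0.001, -0.004, -1.0]]
wrist_force: [4.4, -1.4, -3.8]
gripper_width: 0.102
gripper_force: 30.0
```

```bash
python3 - <<'E'
from h import *
st()
E
```

```text
31.48 tcp [ 0.5117 -0.0173  0.1737] w 8.9 gf 30.0 Ftool [ 0.93 -4.53  3.78] Mtool [1.457 0.369 0.05 ] psi -96.5 q [ 16.  18. -25.   0. -47. -23.]
```

Request:
jog_arm --rows '[[[0,-0.0012,0,0],[0,0,0,0.05],[0,0,0,0.08],[0,0,0,0.08],[0,0,0,0.08],[0,0,0,0.08],[0,0,0,0.08],[0,0,0,0.08],[0,0,0,0.08],[0,0,0,0.08],[0,0,0,0.08],[0,0,0,0.08],[0,0,0,0.08],[0,0,0,0.08],[0,0,0,0.08],[0,0,0,0.08],[0,0,0,0.05],[0,0,0,0]]]'

```text
time_s: 33.72
tcp_pos: [0.5104, -0.0161, 0.1737]
ee_rot: [[-0.971, -0.238, -0.002], [-0.238, 0.971, 0.001], [0.001, 0.002, -1.0]]
wrist_force: [-2.4, 6.2, 2.7]
gripper_width: 0.106
gripper_force: 30.0
```

```bash
python3 - <<'E'
from h import *
st();avg(3)
E
```

```text
33.73 tcp [ 0.5104 -0.0161  0.1737] w 9.3 gf 30.0 Ftool [ 0.83  6.6  -2.7 ] Mtool [-2.204  0.165 -0.578] psi -166.3 q [ 16.  18. -25.  -0. -47. -93.]
F [ 1.297  7.128 -3.412] [0.21 0.54 0.36] M [-2.1816  0.1883 -0.629 ] [0.001 0.04  0.025]
```

The key is at its stop: I turned it 1.22 rad and the torque is 0.6 N m. I'll hold it there, then ease it back.

Request:
jog_arm --rows '[[[0,0,0,0],[0,0,0,0],[0,0,0,0],[0,0,0,0],[0,0,0,0],[0,0,0,0],[0,0,0,0],[0,0,0,0]]]'

```text
time_s: 34.88
tcp_pos: [0.5104, -0.0161, 0.1737]
ee_rot: [[-0.971, -0.238, -0.002], [-0.238, 0.971, 0.001], [0.001, 0.002, -1.0]]
wrist_force: [-2.2, 6.0, 4.1]
gripper_width: 0.104
gripper_force: 30.0
```

```bash
python3 - <<'E'
from h import *
st()
a=capture("top").astype(int);b=cv2.imread("pics/top0.png")[:,:,::-1]
# tray corner row strip: compare to untipped; and is there a bright barrel on the pad in the side view
s=capture("side");g=cv2.cvtColor(s,cv2.COLOR_RGB2GRAY)
m=camera_model("side")
for z in(.07,.09,.11,.13,.15,.17,.19):
  t=.2875;h=z-.063;p=[.532+h*np.sin(t),.1926+.11*h*np.sin(t),.063+h*np.cos(t)];u,v=proj(m,p).astype(int)
  print(z,(u,v),g[v,u-20:u+21:4] if 0<v<480 else None)
E
```

```text
34.88 tcp [ 0.5104 -0.0161  0.1737] w 9.0 gf 30.0 Ftool [ 0.73  6.34 -4.04] Mtool [-2.143  0.149 -0.625] psi -166.2 q [ 16.  18. -25.  -0. -47. -93.]
0.07 (np.int64(287), np.int64(314)) [ 11  13  11  92 112 134 120  82  16   9  14]
0.09 (np.int64(284), np.int64(310)) [179  12  11  98 111 132 131 125  11  13  11]
0.11 (np.int64(281), np.int64(305)) [181 197  81  92 114 132 124 123   9  13  14]
0.13 (np.int64(278), np.int64(300)) [199 169 196  86 111 134 131 118  23  17  12]
0.15 (np.int64(274), np.int64(295)) [149 127 200 167 108 122 127 129 178  48  12]
0.17 (np.int64(271), np.int64(290)) [147 149 138 169 111 106 128 134 160 194 208]
0.19 (np.int64(268), np.int64(284)) [145 145 148 176 211 226 125 129 193 198 195]
```

Request:
jog_arm --rows '[[[0,0,0,-0.05],[0,0,0,-0.08],[0,0,0,-0.08],[0,0,0,-0.08],[0,0,0,-0.08],[0,0,0,-0.08],[0,0,0,-0.08],[0,0,0,-0.08],[0,0,0,-0.08],[0,0,0,-0.08],[0,0,0,-0.08],[0,0,0,-0.08],[0,0,0,-0.08],[0,0,0,-0.08],[0,0,0,-0.08],[0,0,0,-0.05],[0,0,0,0]]]'

```text
time_s: 37.1
tcp_pos: [0.5119, -0.0173, 0.1737]
ee_rot: [[-0.113, -0.994, 0.002], [-0.994, 0.113, 0.0], [-0.0, -0.002, -1.0]]
wrist_force: [2.5, -0.6, 0.1]
gripper_width: 0.103
gripper_force: 30.0
```

Request:
jog_arm --rows '[[[0,0,0,0],[0,0,0,0],[0,0,0,0],[0,0,0,0],[0,0,0,0]]]' --claw 0.6

```text
time_s: 37.72
tcp_pos: [0.5112, -0.0174, 0.1734]
ee_rot: [[-0.113, -0.994, -0.0], [-0.994, 0.113, -0.0], [0.0, 0.0, -1.0]]
wrist_force: [0.5, 0.2, -0.6]
gripper_width: 0.56
gripper_force: 0.0
```

Request:
jog_arm --rows '[[[0,0,-0.01,0],[0,0,-0.02,0],[0,0,-0.03,0],[0,0,-0.04,0],[0,0,-0.03,0],[0,0,-0.02,0],[0.03,0,0,0],[0.04,0,0,0],[0.03,0,0,0],[0,0,0,0],[0,0,0,0]]]'

```text
time_s: 39.1
tcp_pos: [0.4999, -0.1166, 0.3239]
ee_rot: [[-0.113, -0.994, 0.001], [-0.994, 0.113, 0.0], [-0.0, -0.001, -1.0]]
wrist_force: [-0.2, 0.3, -0.0]
gripper_width: 0.599
gripper_force: 0.0
```

```bash
python3 - <<'E'
from h import *
st()
s=capture("side");g=cv2.cvtColor(s,cv2.COLOR_RGB2GRAY);m=camera_model("side")
for z in(.07,.09,.11,.13,.15,.17,.19):
  u,v=proj(m,[.532,.1926,z]).astype(int);print(z,(u,v),g[v,u-20:u+21:4])
w=capture("top");mt=camera_model("top");g=cv2.cvtColor(w,cv2.COLOR_RGB2GRAY);b=cv2.cvtColor(cv2.imread("pics/top0.png"),cv2.COLOR_BGR2GRAY)
for n,(y0,y1,x0,x1) in {"key":(228,255,305,335),"tray edge":(180,285,150,185)}.items():
  print(n,np.abs(g[y0:y1,x0:x1].astype(int)-b[y0:y1,x0:x1]).mean().round(1))
E
```

```text
39.1 tcp [ 0.4999 -0.1166  0.3239] w 52.1 gf 0.0 Ftool [-0.26  0.26  0.01] Mtool [ 0.029 -0.19  -0.039] psi -96.5 q [  5.  10. -12.  -0. -68. -12.]
0.07 (np.int64(288), np.int64(314)) [ 24  23  29  87  98 103 107  37  25  23  27]
0.09 (np.int64(287), np.int64(310)) [ 24  30  32  48  96 103 103  98  28  25  30]
0.11 (np.int64(287), np.int64(305)) [ 29  28  30  88  98  99 103  83  27  30  30]
0.13 (np.int64(286), np.int64(300)) [219  19  26  79  96 100 102  92  26  28  13]
0.15 (np.int64(286), np.int64(295)) [186  61 220  88  80  94  74  84  54 224 220]
0.17 (np.int64(285), np.int64(290)) [212 214 223  71 160 224  87  67 152  92 166]
0.19 (np.int64(284), np.int64(285)) [  9 211 205 222 234 218 232 205 103 109 106]
key 57.1
tray edge 0.9
```

```bash
python3 -c "
from station import *
print(finish_job())"
```

```text
the job is handed in; nothing more can be done
None
```

I handed the job in at about 39 s: by my checks the logger is standing heavy end down on the pad, with the key turned back to run and the tray level; I viewed 11 pictures, one over the limit of 10, and the final check was by pixel values, with the key hidden from the top camera.

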